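# Set a tub under the filler and open the dose lever fully

## Robot

A 6-joint arm with a two-finger parallel gripper is mounted at the origin on the work surface. World frame = base frame: x ahead of the robot, y to its left, z up, the work surface at z = 0. Lengths are in m, angles in rad, forces in N, time in s.
With the tool pointing down it reaches from about 0.3 to 0.875 m from the base axis. Payload 6.4 kg.
Tool frame: the origin (TCP) lies where the fingers leave the gripper's body, on its centre line; the fingertips stand 73 mm ahead of it and the grasp point (between the pads) lies 54 mm ahead of it; z points along the fingers, y is the line along which they close (so a half turn about z gives the same grasp; the last joint's range is limited). The gripper opens to 85 mm and grips with 20 to 120 N. Pads are 22 mm wide; open, the fingers measure 114 mm over their backs; the gripper's body (76 mm by 85 mm) begins 54 mm behind the grasp point. The pads swing forward as they close: fully open they stand 13 mm farther back than shut.
Start: joints at [-1.395, 0.181, 1.607, -0, 1.354, -0.206], TCP at [0.214, -0.534, 0.304] pointing down, gripper open.
Joint ranges: [-2.99, 2.99], [-0.89, 2.07], [0.3, 2.58], [-1.14, 4.28], [0, 2.63], [-3.12, 3.12]. Speed limits (rad/s): [2.57, 2.57, 3.01, 3.14, 3.14, 3.14].

## Interface

Orientations are given as a unit quaternion [w, x, y, z].
In Python, from bench import ctrl gives the robot as it stands.
- The arm moves only by the tool carry_out, never from a script. Its argument "steps" is one flat list of numbers, 7 for each row, row after row: the shift along the tool's x, y, z in m, then the turn, a rotation vector about the tool's x, y, z in rad, then the opening, from 0 (shut) to 1 (fully open). In form: [dx, dy, dz, wx, wy, wz, claw, dx, dy, dz, wx, wy, wz, claw, ...]. A call has 1 to 20 rows; each row is the pose to reach, as a shift and turn from the pose commanded when the call began, along the tool's axes at that moment; what a row does not reach only later rows make up. A row lasts 1/10 s, in which the tool goes at most 50 mm and 8.59 degrees, less where a joint would pass 70% of its speed; a pose out of reach is approached as far as the arm can. A call with a gripper value outside its range is refused whole. The fingers move at their own pace and stop on an object; the grip force is fixed at half the most. Time passes only in rows, so rows that repeat a pose let the fingers close. It gives the time, the measured TCP pose, the force, the opening and the grip force at its end, in the units of the state.
- ctrl.get_obs(): the state, without advancing time (a new reading comes with each control period).
- ctrl.camera(name): name is "scene" or "top" or "wrist"; returns the picture (384x512x3 uint8, red, green, blue); there is no depth.
- ctrl.camera_params(name): a dict with "vertical_fov" (degrees; the focal length in pixels is half the picture's height over the tangent of half this angle, whatever the lens; pixels are square), "cx", "cy" (the principal point, pixels), "cam_to_world" (4x4, takes a point from camera to world coordinates); the wrist camera has in their place "hand_eye" (4x4, takes a point from camera to tool coordinates, whose origin is the TCP and whose axes are the flange's). Camera axes: x right, y down, z forward; pixel columns grow to the right and rows downward; lengths in m; the calibration is good to about 2 mm. A picture is of the moment at which its call begins: read the wrist's pose just before it. camera_params takes no time and is no camera call.
- ctrl.hand_in(): hands the job in; it is judged then, once.
The state is a dict: "time_s": time; "q": joint angles; "dq": joint speeds; "joint_efforts": joint torques, N m; "eef_pos": TCP position; "eef_rot": TCP orientation; "wrist_force": force on the tool from outside, world axes, zero at the start; "torque": the same for the moment, N m; "opening": opening from 0.0 (shut) to 1.0 (fully open); "grasp_force": force on a finger pad.
Only numpy, scipy, OpenCV 4.12 (cv2) and the standard library are available. Lean on these libraries where they do the work, as an engineer would, in place of code of your own. Each camera call takes 0.05 s, during which the arm holds its last target. There are 200 camera calls.

## Task

Get the small cream filler ready for a full dose: push the open white tub along its tray, between the guide rails, until it stands against the front of the machine under the spout. Then slide the lever on top of the machine past its half-dose notch all the way to the full-dose stop at the other end of its slot, keeping it shut until the tub is in place. Only push with the fingers: the tub stays upright and down on its tray, never lifted, and the bottles and the lid nearby stay where they are.

Things in the scene. Friction and masses are not known exactly. Their poses are not given: they have to be found in the camera images.
- filler: Low steel filling machine, fixed. Origin: on the table (z 0), mid-width in the plane of its front face. z up; +x points into the machine, away from the robot; +y to the robot's left; yaw within 0.25 rad. Cabinet: x 0..170, y -180..180, z 0..120 mm. On top: a lidded hopper at x 115, y 125, radius 48, up to z 213; the lever's slot runs along y at x 42.
- tub_place (a point): Point on the tray under the tub's centre when it is in place, touching the machine's face: x -45, y 85, z 6 mm in the machine's frame. The tray (top z 6) spans x -205..0, y 0..170. Low guide rails (tops z 21) flank the lane centred on y 85, 122 mm clear between them, from x -150 to 0; the tub in place may stand anywhere across the lane.
- spout_tip (a point): Lower end of the spout, a bent tube 18 mm thick that leaves the machine's face over the lane: x -26, y 85, z 77 mm in the machine's frame. The tube reaches out to x -35 and spans z 77..112. It overhangs the far half of the tub in place.
- tub_center (a point): Centre (27.5 mm above its underside, axes z up) of the open round white tub, outer diameter 90, height 55, wall 4 mm, about 0.18 kg, loose on the tray. It starts 95 to 135 mm in front of the machine's face, within 12 mm of the lane's centre line, its side towards the robot free.
- lever_knob (a point): Centre of the lever's upright black cylindrical knob, diameter 22, height 36 mm, on a steel stem 10 mm thick that rises from the slot in the machine's top (z 120). It moves with the lever, always at x 42, z 160 mm in the machine's frame; shut it is at y -100 (robot's right), at the full-dose stop at y -30.
- dose_lever (a joint): Lever travel, m, growing towards the machine's +y (robot's left). 0 (up to 0.002 at the start) shut, 0.035 half-dose notch (first detent), 0.070 full-dose stop. Sprung humps at 0.017 and 0.053 separate the three: pushing over either takes about 8 N, falling to nothing at its top; let go more than 4 mm past a top, the lever snaps on to within 4 mm of the next position and stays.
- pump_bottle: Bystander: white lotion pump bottle, loose, diameter 44, height 146 mm, standing on the table to the right of the tray. Origin: centre of its underside.
- amber_bottle: Bystander: small amber glass bottle with a black cap, loose, diameter 40, height 85 mm, standing on the table to the right of the tray. Origin: centre of its underside.
- tub_lid: Bystander: flat white screw lid, loose, diameter 94, height 14 mm, lying on the table to the left of the machine. Origin: centre of its underside.
- tub: The same tub; origin at the centre of its underside, z up.
There are look-alikes about, which are no part of the job. What is shaped like the tub but turquoise is not meant.

How it is judged:
On the way, in this order (a step that is already met when the one before it is completed fails the run):
1. the tub stands against the front of the machine under the spout, lever still shut (x of tub_center in the frame of filler between -0.051 and -0.035 m and y of tub_center in the frame of filler between 0.066 and 0.104 m and height (world z) of tub_center below 0.04 m and angle between tub_center's own z axis and vertical below 0.1 rad and value of joint dose_lever below 0.012 m), for 0.2 s.
2. the lever is at the full-dose stop (value of joint dose_lever above 0.065 m), for 0.2 s.
At the end, for the whole second after the job is handed in: The tub stands upright on the tray within 6 mm of the machine's face and within 19 mm of the lane's centre line, the lever is within 5 mm of its full-dose stop, both at rest, and the two bottles and the lid are within 30 mm of where they started (x of tub_center in the frame of filler between -0.051 and -0.035 m and y of tub_center in the frame of filler between 0.066 and 0.104 m and height (world z) of tub_center below 0.04 m and angle between tub_center's own z axis and vertical below 0.1 rad and value of joint dose_lever above 0.065 m and velocity of joint dose_lever between -0.01 and 0.01 m/s and linear speed of tub below 0.02 m/s and distance of each of pump_bottle, amber_bottle, tub_lid from where it was at the start of the episode below 0.03 m); the robot touches nothing.
It fails at once if the lever is moved off its shut position (more than 12 mm) while the tub is not in place (value of joint dose_lever above 0.012 m and not (x of tub_center in the frame of filler between -0.051 and -0.035 m and y of tub_center in the frame of filler between 0.066 and 0.104 m and height (world z) of tub_center below 0.04 m and angle between tub_center's own z axis and vertical below 0.1 rad)).
It fails at once if the tub is lifted more than 8 mm or tipped (height (world z) of tub_center above 0.0415 m or angle between tub_center's own z axis and vertical above 0.3 rad).
It fails at once if the pump bottle is moved by more than 30 mm (distance of pump_bottle from where it was at the start of the episode above 0.03 m).
It fails at once if the amber bottle is moved by more than 30 mm (distance of amber_bottle from where it was at the start of the episode above 0.03 m).
It fails at once if the tub lid is moved by more than 30 mm (distance of tub_lid from where it was at the start of the episode above 0.03 m).
It also fails if it takes over 51 s, if anything falls off the work surface, if the arm or the gripper's body presses on something with over 40 N, if the wrist force passes 120 N, or if a joint passes its speed limit or range.

## Working session

There is one attempt and no reset: what is moved stays moved. The work goes in short steps, Python scripts to look and compute and a tool call to move; the robot and the scene stay as the last step left them, time stands still between calls to the robot, and variables do not carry over. Pictures are saved under pics/ and viewed, at most 10 in all, crops included, and the job is handed in when it is done.

Besides the shell and the picture viewer there is one more tool, called after "Call:" by a JSON object that holds its "op" and its "data". carry_out: Moves the arm, as the interface text tells. Its arguments: {"type":"object","properties":{"steps":{"type":"array"}},"required":["steps"]}

```bash
mkdir -p pics
cat > h.py <<'E'
import numpy as np, cv2
from bench import ctrl
def K(n):
    p=ctrl.camera_params(n); return 192/np.tan(np.radians(p["vertical_fov"])/2),p["cx"],p["cy"],np.array(p["cam_to_world"]) if "cam_to_world" in p else None
def ray(n,u,v,z):
    f,cx,cy,T=K(n); d=T[:3,:3]@np.array([(u-cx)/f,(v-cy)/f,1]); o=T[:3,3]
    return o+d*(z-o[2])/d[2]
def proj(n,P):
    f,cx,cy,T=K(n); c=T[:3,:3].T@(np.array(P)-T[:3,3]); return c[0]/c[2]*f+cx,c[1]/c[2]*f+cy
E
python3 - <<'E'
from h import *
for n in("top","scene"):
    im=ctrl.camera(n)[:,:,::-1]; cv2.imwrite(f"pics/{n}0.png",im); cv2.imwrite(f"pics/{n}0b.png",cv2.resize(im,(768,576)))
    print(n,K(n))
o=ctrl.get_obs();print(o["eef_pos"],o["eef_rot"],o["time_s"])
E
```

```text
top (np.float64(368.20699116319616), 258.9288859243696, 194.80877487125372, array([[ 0.02427693, -0.98761297,  0.15502016,  0.39250457],
       [-0.99955616, -0.02130155,  0.02082612,  0.07837465],
       [-0.01726598, -0.15545695, -0.98769176,  0.88570976],
       [ 0.        ,  0.        ,  0.        ,  1.        ]]))
scene (np.float64(380.7630758090084), 257.724081683047, 188.34531306229886, array([[-0.1529389 ,  0.59304996, -0.79050707,  1.21518428],
       [ 0.98818725,  0.08385903, -0.12827169,  0.1976608 ],
       [-0.00978037, -0.80078674, -0.59886972,  0.66232557],
       [ 0.        ,  0.        ,  0.        ,  1.        ]]))
[ 0.2141923  -0.53319729  0.30306666] [-8.02544095e-04  9.81832234e-01  1.89749359e-01  1.27050818e-05] 0.1
```

View pics/top0b.png

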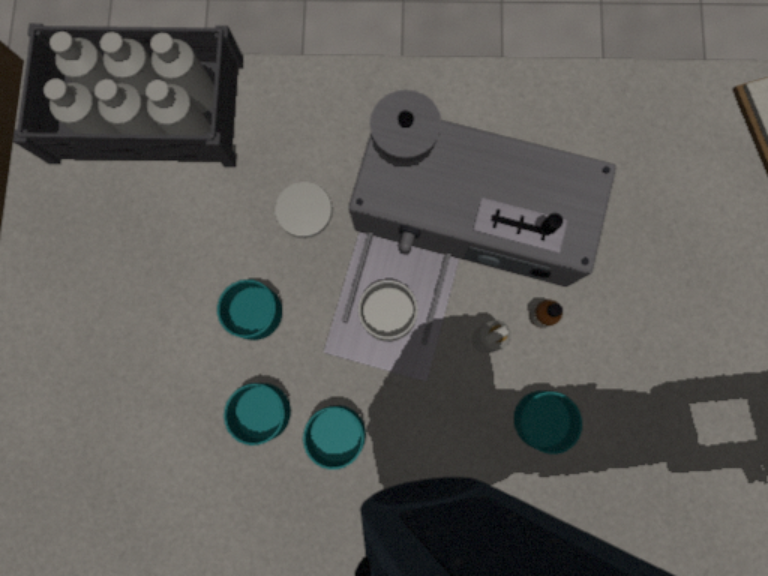

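View pics/scene0b.png

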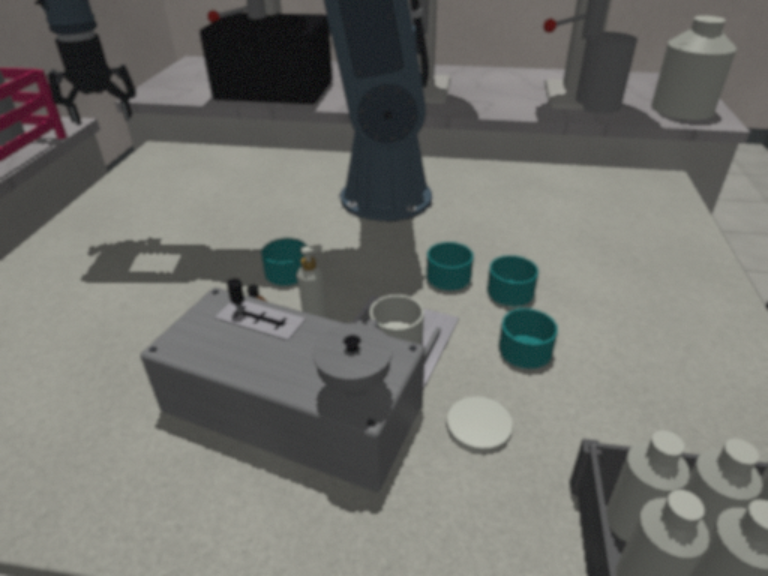

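The top view (shown at 1.5x) has the machine's front top corners near (351,208) and (588,268), the white tub near (388,309), the knob near (551,222), the bottles at (492,335) and (547,313), and the lid at (303,209). The scene view confirms this layout. I'll enlarge the machine and tub area to get sharper corners.

Run:
```python
from h import *
im=cv2.imread("pics/top0.png")[50:255,210:420]
im=cv2.convertScaleAbs(im,alpha=1.5)
cv2.imwrite("pics/crop.png",cv2.resize(im,None,fx=2.9,fy=2.9,interpolation=cv2.INTER_CUBIC)[:600])
R=lambda u,v,z:ray("top",u/1.5,v/1.5,z)[:2].round(4)
print("FL",R(351,208,.12),"FR",R(588,268,.12),"hop",R(405,122,.213),"knob",R(551,222,.178),"tub",R(388,309,.061),"pump",R(492,335,.1),"amb",R(547,313,.085))
```

```text
FL [0.6342 0.1513] FR [ 0.5531 -0.185 ] hop [0.7217 0.0765] knob [ 0.6018 -0.1186] tub [0.4964 0.0957] pump [ 0.4576 -0.0535] amb [ 0.4926 -0.1357]
```

View pics/crop.png

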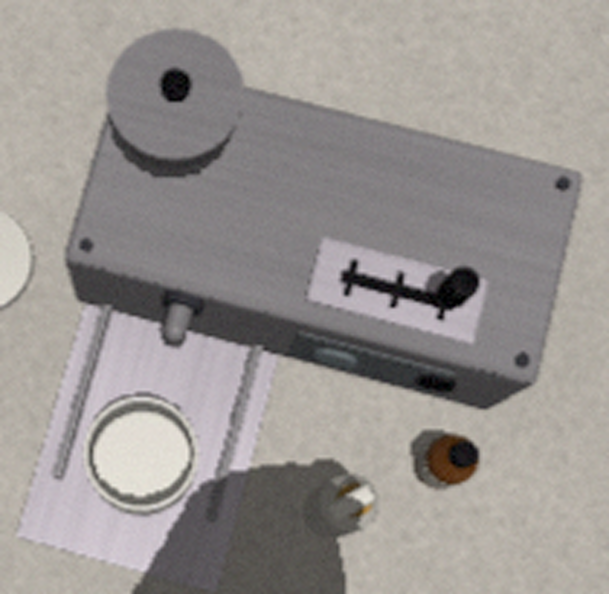

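The crop (2.9x, brightened) gives FL (69,263), FR (534,383), BR (581,173), slot marks at (350,277), (398,289) and (444,303), the tub's outer rim centred at (141,452), the knob top at (465,283), the amber cap at (463,454) and the pump head at (350,500).

```bash
cat >> h.py <<'E'
A=np.array
th=None
def fit():
    C=lambda u,v,z: ray("top",210+(u+.5)/2.9-.5,50+(v+.5)/2.9-.5,z)[:2]
    L=A([[0,.18],[0,-.18],[.17,-.18],[.042,-.03],[.042,-.065],[.042,-.10],[.115,.125],[.042,-.1]])
    W=A([C(69,263,.12),C(534,383,.12),C(581,173,.12),C(350,277,.12),C(398,289,.12),C(444,303,.12),C(175,97,.21),C(465,283,.178)])
    lc,wc=L.mean(0),W.mean(0); H=(L-lc).T@(W-wc)
    th=np.arctan2(H[0,1]-H[1,0],H[0,0]+H[1,1]); R=A([[np.cos(th),-np.sin(th)],[np.sin(th),np.cos(th)]])
    return th,R,wc-R@lc,W-(L@R.T+wc-R@lc),C
E
python3 - <<'E'
from h import *
np.set_printoptions(suppress=True,precision=4)
th,R,t,res,C=fit(); print(th,t);print(res)
loc=lambda p:R.T@(p-t)
tub=C(141,452,.061);print("tub",tub,loc(tub))
for n,u,v,z in(("pump",350,500,.14),("amber",463,454,.085)):p=C(u,v,z);print(n,p,loc(p))
print("place",R@A([-.045,.085])+t,"knob",R@A([.042,-.1])+t)
print(ctrl.camera_params("wrist"))
E
```

```text
-0.2318387785462569 [ 0.5863 -0.0174]
[[ 0.0027 -0.0054]
 [ 0.0016  0.0041]
 [-0.003   0.003 ]
 [ 0.0033  0.0003]
 [ 0.0029 -0.0008]
 [ 0.0009 -0.0003]
 [-0.0076 -0.0014]
 [-0.0009  0.0006]]
tub [0.4974 0.0966] [-0.1128  0.0906]
pump [ 0.4569 -0.0515] [-0.1182 -0.0629]
amber [ 0.4982 -0.146 ] [-0.0563 -0.1453]
place [0.5621 0.0756] knob [ 0.6042 -0.1244]
{'vertical_fov': 69.23528589950996, 'cx': 254.94888154167216, 'cy': 190.85194397716612, 'hand_eye': array([[ 0.0006, -0.9484, -0.3172,  0.0816],
       [ 1.    ,  0.0005,  0.0004,  0.0006],
       [-0.0002, -0.3172,  0.9484, -0.0706],
       [ 0.    ,  0.    ,  0.    ,  1.    ]])}
```

Call:
{"op": "carry_out", "data": {"steps": [0.03, -0.036, 0, 0, 0, 0.04, 0.5, 0.06, -0.072, 0, 0, 0, 0.09, 0.5, 0.09, -0.108, 0, 0, 0, 0.14, 0.5, 0.12, -0.144, 0, 0, 0, 0.19, 0.5, 0.15, -0.18, 0, 0, 0, 0.24, 0.5, 0.18, -0.216, 0, 0, 0, 0.29, 0.5, 0.21, -0.252, 0, 0, 0, 0.34, 0.5, 0.24, -0.288, 0, 0, 0, 0.39, 0.5, 0.27, -0.324, 0, 0, 0, 0.44, 0.5, 0.3, -0.36, 0, 0, 0, 0.49, 0.5, 0.33, -0.396, 0, 0, 0, 0.54, 0.5, 0.36, -0.432, 0, 0, 0, 0.58, 0.5, 0.39, -0.47, 0, 0, 0, 0.614, 0.5, 0.42, -0.505, 0, 0, 0, 0.614, 0.5, 0.432, -0.521, 0, 0, 0, 0.614, 0.5, 0.432, -0.521, 0, 0, 0, 0.614, 0.5, 0.432, -0.521, 0, 0, 0, 0.614, 0.5]}}

```text
time_s: 1.8
eef_pos: [0.4206, 0.1108, 0.3034]
eef_rot: [0.0, 0.993, -0.115, -0.001]
wrist_force: [-0.0, 0.8, 0.3]
opening: 0.501
grasp_force: 0.0
```

```bash
cat >> h.py <<'E'
from scipy.spatial.transform import Rotation as Ro
def wT():
    o=ctrl.get_obs(); q=o["eef_rot"]; T=np.eye(4); T[:3,:3]=Ro.from_quat([q[1],q[2],q[3],q[0]]).as_matrix(); T[:3,3]=o["eef_pos"]
    return T@np.array(ctrl.camera_params("wrist")["hand_eye"])
def wray(T,u,v,z):
    p=ctrl.camera_params("wrist"); f=192/np.tan(np.radians(p["vertical_fov"])/2)
    d=T[:3,:3]@A([(u-p["cx"])/f,(v-p["cy"])/f,1]); o=T[:3,3]; return (o+d*(z-o[2])/d[2])[:2]
E
python3 - <<'E'
from h import *
T=wT(); im=ctrl.camera("wrist")[:,:,::-1]; np.save("T1.npy",T); cv2.imwrite("pics/w1.png",cv2.resize(im,(768,576)))
E
```

```text
(no output)
```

View pics/w1.png

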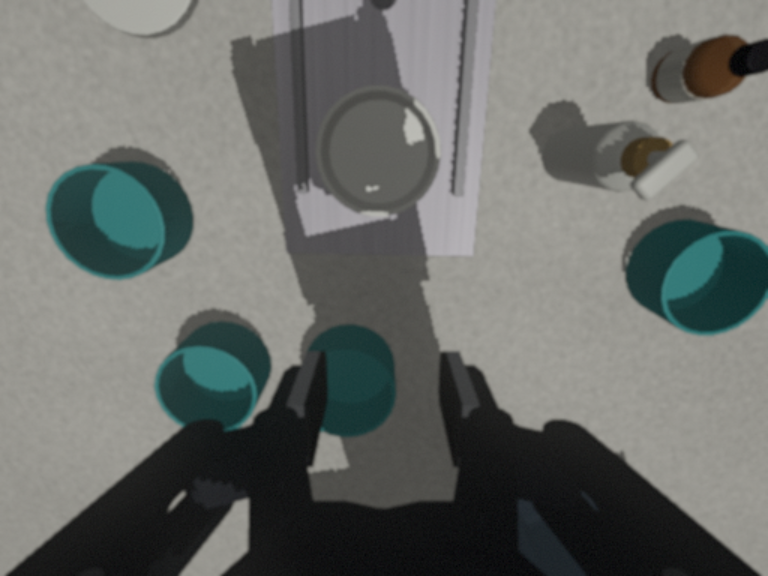

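The wrist view (1.5x) shows the tub rim centred at (379,151), the tray's front edge from (287,255) to (472,255), and a turquoise tub at (350,375) near where I'd come down.

Run:
```python
from h import *
np.set_printoptions(suppress=True,precision=4)
th,R,t,res,C=fit(); loc=lambda p:R.T@(p-t); T=np.load("T1.npy")
for n,u,v,z in(("tub",379,151,.061),("trayL",287,255,.006),("trayR",472,255,.006),("railL",307,188,.021),("railR",453,192,.021),("turqfar",350,325,.055),("turq near",350,432,.0),("turqL",305,375,.05),("turqR",395,375,.05)):
    p=wray(T,u/1.5,v/1.5,z);print(n,p,loc(p))
o=ctrl.get_obs();print("tool",loc(A(o["eef_pos"][:2])))
```

```text
tub [0.4978 0.0945] [-0.1119  0.0886]
trayL [0.429  0.1969] [-0.2024  0.1725]
trayR [0.3907 0.0334] [-0.2021  0.0046]
railL [0.4827 0.1595] [-0.1415  0.1484]
railR [0.452  0.0425] [-0.1445  0.0275]
turqfar [0.3692 0.1498] [-0.2498  0.1128]
turq near [0.2258 0.1912] [-0.3988  0.1202]
turqL [0.3298 0.2014] [-0.3    0.154]
turqR [0.3116 0.1241] [-0.2999  0.0747]
tool [-0.1906  0.0862]
```

Call:
{"op": "carry_out", "data": {"steps": [0, -0.002, 0.04, 0, 0, 0, 0.5, 0, -0.002, 0.08, 0, 0, 0, 0.5, 0, -0.002, 0.12, 0, 0, 0, 0.5, 0, -0.002, 0.15, 0, 0, 0, 0.5, 0, -0.002, 0.18, 0, 0, 0, 0.5, 0, -0.002, 0.195, 0, 0, 0, 0.5, 0, -0.002, 0.203, 0, 0, 0, 0.5, 0, -0.002, 0.203, 0, 0, 0, 0.5, 0, -0.002, 0.203, 0, 0, 0, 0.5]}}

```text
time_s: 2.75
eef_pos: [0.4221, 0.1122, 0.1017]
eef_rot: [-0.0, 0.993, -0.116, 0.001]
wrist_force: [0.4, 0.4, 0.1]
opening: 0.501
grasp_force: 0.0
```

Call:
{"op": "carry_out", "data": {"steps": [0.006, 0, 0, 0, 0, 0, 0.5, 0.012, 0, 0, 0, 0, 0, 0.5, 0.018, 0, 0, 0, 0, 0, 0.5, 0.023, 0, 0, 0, 0, 0, 0.5, 0.028, 0, 0, 0, 0, 0, 0.5, 0.033, 0, 0, 0, 0, 0, 0.5, 0.038, 0, 0, 0, 0, 0, 0.5, 0.043, 0, 0, 0, 0, 0, 0.5, 0.048, 0, 0, 0, 0, 0, 0.5, 0.053, 0, 0, 0, 0, 0, 0.5, 0.058, 0, 0, 0, 0, 0, 0.5, 0.063, 0, 0, 0, 0, 0, 0.5, 0.067, 0, 0, 0, 0, 0, 0.5, 0.071, 0, 0, 0, 0, 0, 0.5, 0.075, 0, 0, 0, 0, 0, 0.5, 0.078, 0, 0, 0, 0, 0, 0.5, 0.081, 0, 0, 0, 0, 0, 0.5, 0.083, 0, 0, 0, 0, 0, 0.5, 0.083, 0, 0, 0, 0, 0, 0.5]}}

```text
time_s: 4.65
eef_pos: [0.5027, 0.0936, 0.101]
eef_rot: [-0.0, 0.993, -0.116, 0.0]
wrist_force: [0.0, 0.0, -0.2]
opening: 0.496
grasp_force: 0.0
```

Run:
```python
from h import *
T=wT(); im=ctrl.camera("wrist")[:,:,::-1]; np.save("T2.npy",T); 
t=ctrl.camera("top")[:,:,::-1][90:250,200:340]
a=cv2.resize(im,None,fx=.9,fy=.9); b=cv2.convertScaleAbs(cv2.resize(t,(336,384)),alpha=1.5)
cv2.imwrite("pics/w2.png",np.hstack([cv2.copyMakeBorder(a,0,384-a.shape[0],0,0,0),b])[:, :800])
```

```text
(no output)
```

View pics/w2.png

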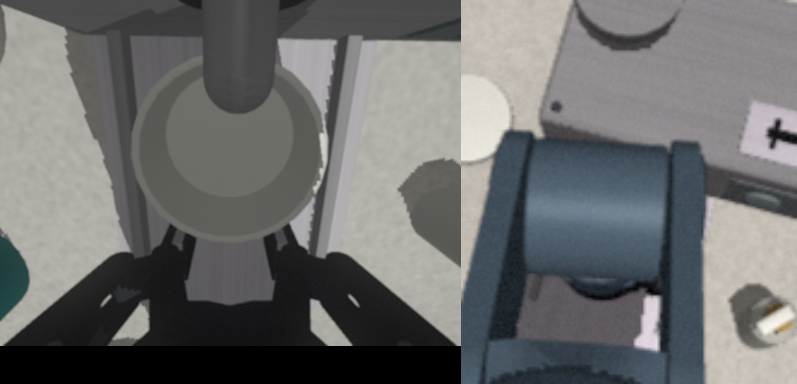

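The wrist view shows the tub centred between the rails (rim centre about (230,148)), with the spout over it and a small gap still to the face. I'll keep pushing in small steps.

Call:
{"op": "carry_out", "data": {"steps": [0.003, 0, 0, 0, 0, 0, 0.5, 0.006, 0, 0, 0, 0, 0, 0.5, 0.008, 0, 0, 0, 0, 0, 0.5, 0.01, 0, 0, 0, 0, 0, 0.5, 0.01, 0, 0, 0, 0, 0, 0.5]}}

```text
time_s: 5.25
eef_pos: [0.5124, 0.0913, 0.1009]
eef_rot: [-0.0, 0.993, -0.116, 0.0]
wrist_force: [0.1, -0.5, -0.1]
opening: 0.501
grasp_force: 0.2
```

Call:
{"op": "carry_out", "data": {"steps": [0.001, 0, 0, 0, 0, 0, 0.5, 0.002, 0, 0, 0, 0, 0, 0.5, 0.003, 0, 0, 0, 0, 0, 0.5]}}

```text
time_s: 5.55
eef_pos: [0.5149, 0.0907, 0.1009]
eef_rot: [0.0, 0.993, -0.116, -0.0]
wrist_force: [-2.5, 0.7, 0.5]
opening: 0.499
grasp_force: 1.1
```

Call:
{"op": "carry_out", "data": {"steps": [0.001, 0, 0, 0, 0, 0, 0.5, 0.002, 0, 0, 0, 0, 0, 0.5]}}

```text
time_s: 5.75
eef_pos: [0.5161, 0.0904, 0.1007]
eef_rot: [-0.0, 0.993, -0.116, -0.001]
wrist_force: [-8.0, 1.1, 6.4]
opening: 0.504
grasp_force: 4.2
```

Call:
{"op": "carry_out", "data": {"steps": [-0.003, 0, 0, 0, 0, 0, 0.5, -0.008, 0, 0, 0, 0, 0, 0.5, -0.018, 0, 0, 0, 0, 0, 0.5, -0.03, 0, 0, 0, 0, 0, 0.5, -0.04, 0, -0.02, 0, 0, 0, 0.4, -0.05, 0, -0.06, 0, 0, 0, 0.3, -0.05, 0, -0.1, 0, 0, 0, 0.2, -0.05, 0, -0.14, 0, 0, 0, 0, -0.05, 0, -0.18, 0, 0, 0, 0, -0.05, 0, -0.2, 0, 0, 0, 0, -0.05, 0, -0.2, 0, 0, 0, 0, -0.05, 0, -0.2, 0, 0, 0, 0]}}

```text
time_s: 6.95
eef_pos: [0.4675, 0.1019, 0.3005]
eef_rot: [-0.0, 0.993, -0.116, 0.0]
wrist_force: [0.1, -0.2, -1.1]
opening: 0.002
grasp_force: 0.0
```

Run:
```python
from h import *
T=wT(); im=ctrl.camera("wrist")[:,:,::-1]; np.save("T3.npy",T); cv2.imwrite("pics/w3.png",cv2.resize(im,(768,576)))
```

```text
(no output)
```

View pics/w3.png

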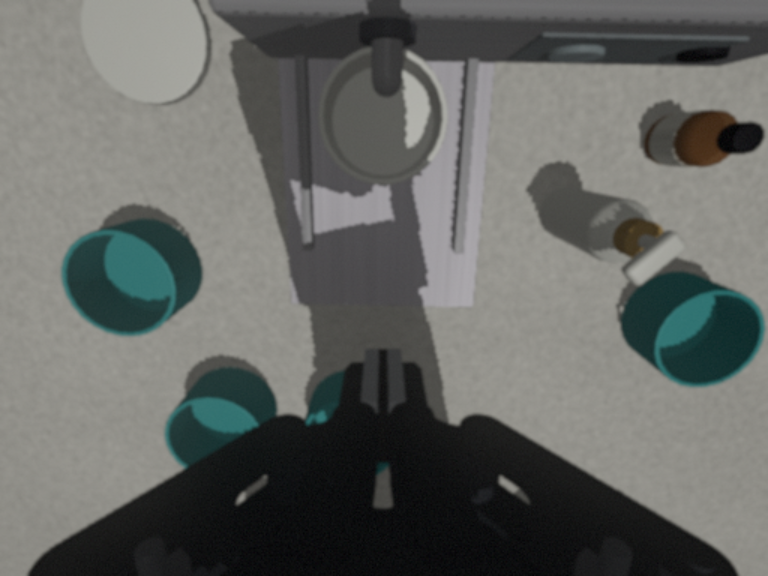

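The tub rim spans u 320–446 with its near edge at v 181. The tray's near edge is at v 305, the foot of the machine's face is at v≈59, and the lid and bottles haven't moved.

Run:
```python
from h import *
np.set_printoptions(suppress=True,precision=4)
th,R,t,res,C=fit(); loc=lambda p:R.T@(p-t); T=np.load("T3.npy")
for n,u,v,z in(("tubnear",383,183,.061),("tubL",320,114,.061),("tubR",447,114,.061),("trayL",298,305,.006),("trayR",472,305,.006),("face",383,61,.006)):
    p=wray(T,u/1.5,v/1.5,z);print(n,p,loc(p))
k=R@A([.042+.002,-.152+.002])+t; print("pre-knob",k)
o=ctrl.get_obs();M=Ro.from_quat(A(o["eef_rot"])[[1,2,3,0]]).as_matrix();print(M.T@(A([*k,.3])-A(o["eef_pos"])))
```

```text
tubnear [0.5229 0.0878] [-0.086   0.0879]
tubL [0.5779 0.1195] [-0.0397  0.1313]
tubR [0.5578 0.0343] [-0.0397  0.0438]
trayL [0.4285 0.1917] [-0.2017  0.1673]
trayR [0.3911 0.0331] [-0.2016  0.0043]
face [0.609  0.0675] [0.0025 0.0879]
pre-knob [ 0.5947 -0.1735]
[ 0.1875  0.2387 -0.0007]
```

Call:
{"op": "carry_out", "data": {"steps": [0.025, 0.032, 0, 0, 0, 0, 0, 0.05, 0.064, 0, 0, 0, 0, 0, 0.075, 0.096, 0, 0, 0, 0, 0, 0.1, 0.127, 0, 0, 0, 0, 0, 0.125, 0.159, 0, 0, 0, 0, 0, 0.15, 0.191, 0, 0, 0, 0, 0, 0.175, 0.223, 0, 0, 0, 0, 0, 0.187, 0.239, 0, 0, 0, 0, 0, 0.187, 0.239, 0, 0, 0, 0, 0, 0.187, 0.239, 0, 0, 0, 0, 0]}}

```text
time_s: 8.0
eef_pos: [0.5942, -0.1735, 0.2985]
eef_rot: [-0.001, 0.993, -0.116, -0.002]
wrist_force: [-0.6, 0.5, -0.2]
opening: 0.0
grasp_force: 0.0
```

Run:
```python
from h import *
T=wT(); im=ctrl.camera("wrist")[:,:,::-1]; np.save("T4.npy",T); cv2.imwrite("pics/w4.png",cv2.resize(cv2.convertScaleAbs(im,alpha=1.5),(768,576)))
```

```text
(no output)
```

View pics/w4.png

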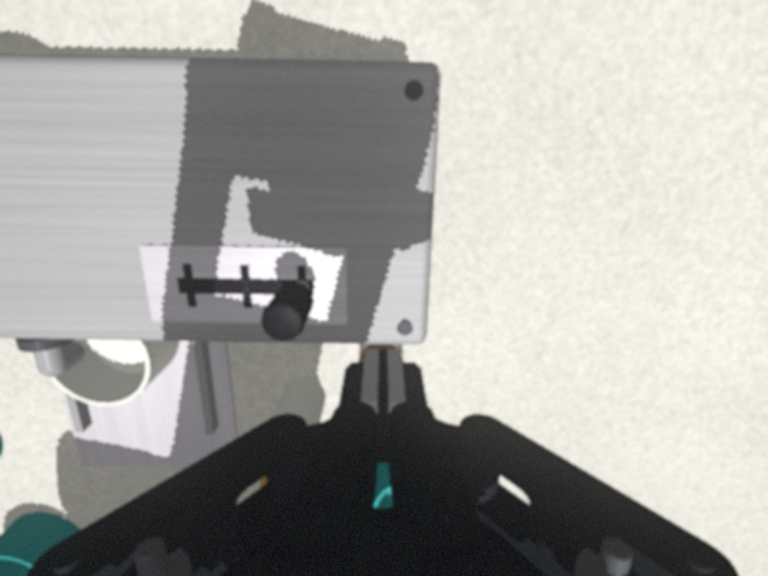

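The knob top is at (282,320), the shut mark at (303,286), and the fingertips are at (382,350).

Run:
```python
from h import *
np.set_printoptions(suppress=True,precision=4)
T=np.load("T4.npy");o=ctrl.get_obs();M=Ro.from_quat(A(o["eef_rot"])[[1,2,3,0]]).as_matrix()
for u,v,z in((282,320,.178),(303,286,.12),(188,286,.12)):
    p=wray(T,u/1.5,v/1.5,z);print(p,M.T@(A([*p,.16])-A(o["eef_pos"])))
```

```text
[ 0.6056 -0.1253] [ 0.0005 -0.0487  0.1391]
[ 0.6039 -0.1247] [-0.0013 -0.0489  0.1391]
[ 0.6205 -0.0542] [-0.0013 -0.1213  0.1392]
```

Call:
{"op": "carry_out", "data": {"steps": [0, 0, 0.025, 0, 0, 0, 0, 0, 0, 0.05, 0, 0, 0, 0, 0, 0, 0.07, 0, 0, 0, 0, 0, 0, 0.077, 0, 0, 0, 0, 0, 0, 0.077, 0, 0, 0, 0, 0, -0.008, 0.077, 0, 0, 0, 0, 0, -0.015, 0.077, 0, 0, 0, 0, 0, -0.015, 0.077, 0, 0, 0, 0]}}

```text
time_s: 8.85
eef_pos: [0.5994, -0.1581, 0.2252]
eef_rot: [0.0, 0.993, -0.115, 0.001]
wrist_force: [-0.2, 0.1, -0.4]
opening: 0.001
grasp_force: 0.0
```

Call:
{"op": "carry_out", "data": {"steps": [0, -0.004, 0, 0, 0, 0, 0, 0, -0.008, 0, 0, 0, 0, 0, 0, -0.012, 0, 0, 0, 0, 0, 0, -0.016, 0, 0, 0, 0, 0, 0, -0.02, 0, 0, 0, 0, 0, 0, -0.024, 0, 0, 0, 0, 0, 0, -0.028, 0, 0, 0, 0, 0, 0, -0.032, 0, 0, 0, 0, 0, 0, -0.036, 0, 0, 0, 0, 0, 0, -0.04, 0, 0, 0, 0, 0, 0, -0.044, 0, 0, 0, 0, 0, 0, -0.048, 0, 0, 0, 0, 0, 0, -0.052, 0, 0, 0, 0, 0, 0, -0.056, 0, 0, 0, 0, 0, 0, -0.06, 0, 0, 0, 0, 0, 0, -0.064, 0, 0, 0, 0, 0, 0, -0.068, 0, 0, 0, 0, 0, 0, -0.071, 0, 0, 0, 0, 0, 0, -0.073, 0, 0, 0, 0, 0]}}

```text
time_s: 10.75
eef_pos: [0.6158, -0.0887, 0.2241]
eef_rot: [0.001, 0.993, -0.116, 0.001]
wrist_force: [2.1, -4.6, 0.3]
opening: 0.002
grasp_force: 1.9
```

Call:
{"op": "carry_out", "data": {"steps": [0, -0.001, 0, 0, 0, 0, 0, 0, -0.002, 0, 0, 0, 0, 0, 0, -0.003, 0, 0, 0, 0, 0]}}

```text
time_s: 11.05
eef_pos: [0.6161, -0.085, 0.2239]
eef_rot: [-0.0, 0.993, -0.116, -0.0]
wrist_force: [0.2, -1.6, 0.1]
opening: -0.008
grasp_force: 1.0
```

Call:
{"op": "carry_out", "data": {"steps": [0, -0.001, 0, 0, 0, 0, 0, 0, -0.002, 0, 0, 0, 0, 0, 0, -0.003, 0, 0, 0, 0, 0, 0, -0.004, 0, 0, 0, 0, 0]}}

```text
time_s: 11.45
eef_pos: [0.6169, -0.0812, 0.2238]
eef_rot: [-0.0, 0.993, -0.116, -0.0]
wrist_force: [0.6, -1.8, 0.6]
opening: 0.001
grasp_force: 0.8
```

Call:
{"op": "carry_out", "data": {"steps": [0, -0.001, 0, 0, 0, 0, 0, 0, -0.002, 0, 0, 0, 0, 0, 0, -0.003, 0, 0, 0, 0, 0]}}

```text
time_s: 11.75
eef_pos: [0.6173, -0.0799, 0.2238]
eef_rot: [0.001, 0.993, -0.116, -0.001]
wrist_force: [-3.8, -10.3, 1.9]
opening: 0.001
grasp_force: 5.3
```

Call:
{"op": "carry_out", "data": {"steps": [0, 0.01, 0, 0, 0, 0, 0, 0, 0.025, 0, 0, 0, 0, 0, 0, 0.04, 0, 0, 0, 0, 0, 0, 0.05, -0.03, 0, 0, 0, 0, 0, 0.05, -0.075, 0, 0, 0, 0, 0, 0.05, -0.075, 0, 0, 0, 0, 0, 0.05, -0.075, 0, 0, 0, 0]}}

```text
time_s: 12.45
eef_pos: [0.6066, -0.1284, 0.3005]
eef_rot: [0.0, 0.993, -0.116, 0.002]
wrist_force: [-0.3, 0.2, -0.7]
opening: 0.004
grasp_force: 0.0
```

Run:
```python
from h import *
T=wT(); im=ctrl.camera("wrist")[:,:,::-1]; np.save("T5.npy",T); cv2.imwrite("pics/w5.png",cv2.resize(cv2.convertScaleAbs(im,alpha=1.5),(768,576)))
```

```text
(no output)
```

View pics/w5.png

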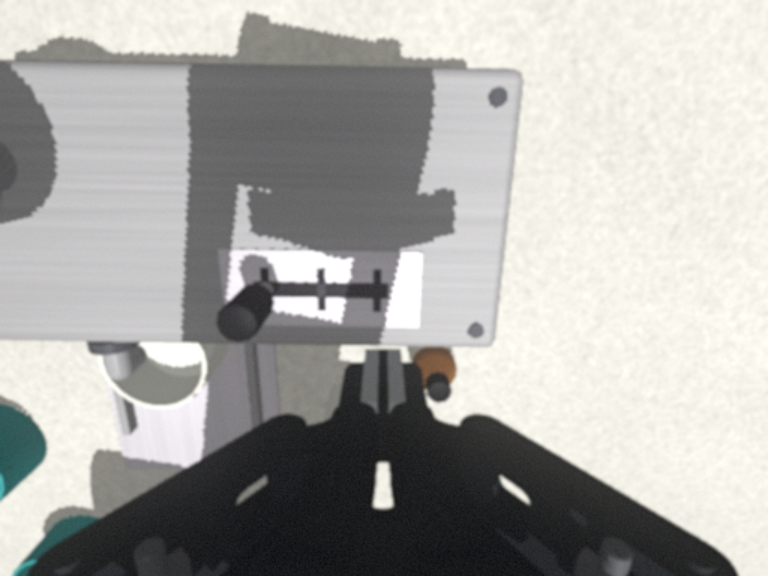

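The knob top is at (240,321) and its stem sits on the far slot mark at (265,288). The tub is still under the spout. I'll check the travel and hand in if it's good.

Run:
```python
from h import *
a=wray(np.load("T4.npy"),282/1.5,320/1.5,.178); b=wray(np.load("T5.npy"),240/1.5,321/1.5,.178)
d=np.linalg.norm(b-a); print(d)
if d>.066: print(ctrl.hand_in())
```

```text
0.06818044222972945
the job is handed in; nothing more can be done
None
```

The job is handed in, with no verdict returned: the tub is against the machine's face under the spout, the lever is at its full-dose stop (about 68 mm of the 70 mm travel, measured from the images), and the bottles and lid were not touched.

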